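# Loosen the slim sanding drum's nut

## Task

The sanding sleeve on the slim spindle drum of the twin-spindle sander is worn: loosen the T-handle nut on top of that slim drum by about 70 degrees (a fifth of a turn), and let go. One of the sander's two spindles runs backwards and has a reverse thread, and nobody remembers which, so try the nut gently both ways, feel which way it gives, and turn it that way; leave the nut on the fat drum tight.

Things in the scene. Friction and masses are not known exactly. Their poses are not given: they have to be found in the camera images.
- nut_a_grip (a point): grip point of T-handle nut A: a steel bar 64 mm long, 12 thick, 30 tall, on a 10 mm high, 20 mm wide hub and a 32 mm washer, on top of either drum. On the upright turning axis, 9 mm below the bar's top, 21 mm above its underside (126 mm above the bench); pinch its thickness here from above. x along the bar, y across it, z up; turns with the nut.
- nut_a (a joint): loosening of nut A, rad: 0 to 0.03 at the start (tight), grows as it loosens whichever way its thread runs, to 2.6. Hard stop at 0; the loosening way drags about 0.1 N m, and it stays where left; its height never changes. One nut loosens anticlockwise from above, the other clockwise; they look alike: try 0.15 rad each way and feel.
- nut_b_grip (a point): grip point of T-handle nut B: a steel bar 64 mm long, 12 thick, 30 tall, on a 10 mm high, 20 mm wide hub and a 32 mm washer, on top of either drum. On the upright turning axis, 9 mm below the bar's top, 21 mm above its underside (126 mm above the bench); pinch its thickness here from above. x along the bar, y across it, z up; turns with the nut.
- nut_b (a joint): loosening of nut B, rad: 0 to 0.03 at the start (tight), grows as it loosens whichever way its thread runs, to 2.6. Hard stop at 0; the loosening way drags about 0.1 N m, and it stays where left; its height never changes. One nut loosens anticlockwise from above, the other clockwise; they look alike: try 0.15 rad each way and feel.
- slim_drum: slim sanding drum: upright brown cylinder 40 mm across, 70 high, on the sander's metal table (240 by 420 by 20 mm); origin at the centre of its underside, on the axis of the nut on its top. The other drum, 220 mm away with the other nut, is 84 mm across. Neither drum turns. A spare slim drum without a nut and an empty sleeve are not part of the job.

How it is judged:
By the outcome, as a careful person would: the job done as asked, in the order asked, and still so for the second after the job is handed in, with the robot touching nothing.
It also fails if it takes over 40 s, if anything falls off the work surface, if the arm or the gripper's body presses on something with over 40 N, if the wrist force passes 120 N, or if a joint passes its speed limit or range.

## Robot

A 6-joint arm with a two-finger parallel gripper is mounted at the origin on the work surface. World frame = base frame: x ahead of the robot, y to its left, z up, the work surface at z = 0. Lengths are in m, angles in rad, forces in N, time in s.
With the tool pointing down it reaches from about 0.35 to 0.775 m from the base axis. Payload 5.5 kg.
Tool frame: the origin (TCP) lies at the very end of the fingers, on their centre line; the grasp point (between the pads) lies 19 mm behind it; z points along the fingers, y is the line along which they close (so a half turn about z gives the same grasp; the last joint's range is limited). The gripper opens to 85 mm and grips with 20 to 120 N. Pads are 22 mm wide; open, the fingers measure 114 mm over their backs; the gripper's body (76 mm by 85 mm) begins 54 mm behind the grasp point. The pads swing forward as they close: fully open they stand 13 mm farther back than shut.
Start: joints at [1.05, 0.313, 0.046, 1.304, 0, 1.431], TCP at [0.214, 0.534, 0.231] pointing down, gripper open.
Joint ranges: [-2.76, 2.76], [-0.86, 1.69], [-1.03, 1.26], [-2.2, 2.34], [-1.47, 1.5], [-3.14, 3.14]. Speed limits (rad/s): [2.57, 2.57, 3.14, 3.14, 3.14, 3.14].

## Interface

Orientations are given as a unit quaternion [w, x, y, z].
In Python, from workcell import get_state, read_camera, calibration, hand_in gives the robot as it stands.
- The arm moves only by the tool drive_tool, never from a script. Its argument "deltas" is a list that holds one entry, the list of rows, each a list of 7 numbers: the closure in counts, from 0 (fully open) to 255 (shut), then the shift along the tool's x, y, z in m, then the turn, a rotation vector about the tool's x, y, z in degrees. A call has 1 to 12 rows; each row is the pose to reach, as a shift and turn from the pose commanded when the call began, along the tool's axes at that moment; what a row does not reach only later rows make up. A row lasts 1/8 s, in which the tool goes at most 62.5 mm and 10.7 degrees, less where a joint would pass 70% of its speed; a pose out of reach is approached as far as the arm can. A call with a gripper value outside its range is refused whole. The fingers move at their own pace and stop on an object; "newtons" is the grip in N (left out, the last holds). Time passes only in rows, so rows that repeat a pose let the fingers close. It gives the time, the measured TCP pose, the force, the opening and the grip force at its end, in the units of the state.
- get_state(): the state, without advancing time (a new reading comes with each control period).
- read_camera(name): name is "scene" or "top" or "wrist"; returns (picture, depth): 400x640x3 uint8, red, green, blue; 400x640 float32, m along the optical axis (not along the pixel's ray), 0 where there is no reading.
- calibration(name): a dict with "mtx" (3x3 intrinsics, pixels), "world_from_camera" (4x4, takes a point from camera to world coordinates). Camera axes: x right, y up, looking along -z (the intrinsics and any distortion apply to the point x, -y, -z); pixel columns grow to the right and rows downward; lengths in m; the calibration is good to about 2 mm. A picture is of the moment at which its call begins: read the wrist's pose just before it. calibration takes no time and is no camera call; for the wrist camera it gives the pose at the moment of the call.
- hand_in(): hands the job in; it is judged then, once.
The state is a dict: "clock": time; "joint_pos": joint angles; "qvel": joint speeds; "tau": joint torques, N m; "tcp_pos": TCP position; "orientation": TCP orientation; "wrist_force": force on the tool from outside, world axes, zero at the start; "ft_torque": the same for the moment, N m; "finger_gap": finger opening in m; "grip_force": force on a finger pad.
Only numpy, scipy, OpenCV 4.12 (cv2) and the standard library are available. Lean on these libraries where they do the work, as an engineer would, in place of code of your own. Each camera call takes 0.05 s, during which the arm holds its last target. There are 200 camera calls.

## Working session

There is one attempt and no reset: what is moved stays moved. The work goes in short steps, Python scripts to look and compute and a tool call to move; the robot and the scene stay as the last step left them, time stands still between calls to the robot, and variables do not carry over. Pictures are saved under pics/ and viewed, at most 10 in all, crops included, and the job is handed in when it is done.

Besides the shell and the picture viewer there is one more tool, called after "Call:" in YAML: its name, and indented under it one key for each argument. drive_tool: Moves the arm, as the interface text tells. Its arguments: {"type":"object","properties":{"deltas":{"type":"array","items":{"type":"array","items":{"type":"array","items":{"type":"number"}}}},"newtons":{"type":"number"}},"required":["deltas"]}

```bash
mkdir -p pics; python3 - <<'E'
from workcell import *
import cv2,numpy as np
ims=[]
for n in("scene","top"):
    p,d=read_camera(n); np.savez(n+'.npz',p=p,d=d,K=calibration(n)["mtx"],T=calibration(n)["world_from_camera"])
    cv2.imwrite(f'pics/{n}.png',p[:,:,::-1]); print(n,calibration(n))
s=get_state();print(s)
E
```

```text
scene {'mtx': array([[436.39634385,   0.        , 326.86125287],
       [  0.        , 436.39634385, 197.16606334],
       [  0.        ,   0.        ,   1.        ]]), 'world_from_camera': array([[-0.58207161, -0.4996049 ,  0.64155092,  1.04314415],
       [ 0.81300835, -0.37164067,  0.44821941,  0.35269655],
       [ 0.0144938 ,  0.78248205,  0.62250444,  0.5716348 ],
       [ 0.        ,  0.        ,  0.        ,  1.        ]])}
top {'mtx': array([[505.28301146,   0.        , 331.35430321],
       [  0.        , 505.28301146, 208.80101004],
       [  0.        ,   0.        ,   1.        ]]), 'world_from_camera': array([[-0.00501028,  0.99496988, -0.10004914,  0.49643752],
       [-0.99997977, -0.00459303,  0.00440042,  0.03938709],
       [ 0.00391876,  0.10006916,  0.99497277,  0.93971834],
       [ 0.        ,  0.        ,  0.        ,  1.        ]])}
{'clock': 0.1, 'joint_pos': array([1.05041494e+00, 3.13953542e-01, 4.50649743e-02, 1.30358990e+00,
       5.96667163e-06, 1.43118272e+00]), 'qvel': array([-0.00121659, -0.00089004,  0.00300615,  0.0009882 , -0.00153821,
        0.00064065]), 'tau': array([ 1.60600812e-03, -4.81727457e+01,  2.99242204e+01,  1.27404579e-02,
       -1.63187647e-04, -1.95212857e-05]), 'tcp_pos': array([0.21347073, 0.53340588, 0.23047068]), 'orientation': array([-2.75363985e-04,  1.89235803e-01,  9.81931313e-01, -7.94723965e-04]), 'wrist_force': array([ 0.43755233, -0.49937078,  0.12049561]), 'ft_torque': array([-0.04166733, -0.00330364, -0.02784114]), 'grip_force': 0.0, 'finger_gap': 0.08526839021044504}
```

View pics/top.png

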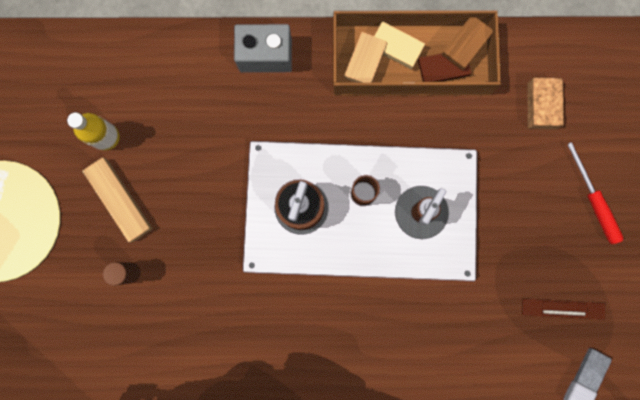

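View pics/scene.png

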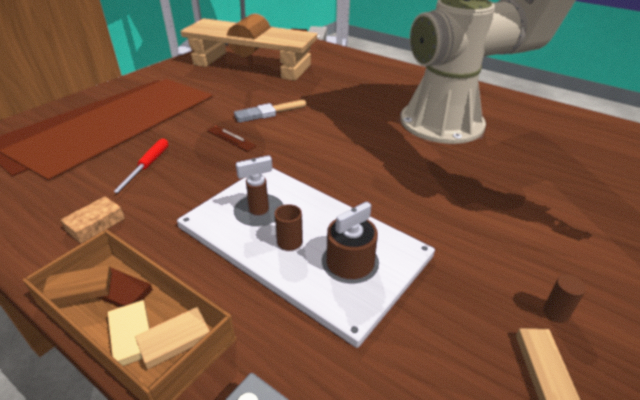

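The top view shows the fat drum with its nut at about (300,203). The slim drum's nut is at about (432,206), the empty sleeve is at (365,190), and the spare slim drum is off the table at (118,273). Next I measure the bar by ray casting.

```bash
cat > h.py <<'E'
import numpy as np,cv2
def cast(uv,K,T,z):
    uv=np.atleast_2d(uv).astype(float); c=np.c_[(uv[:,0]-K[0,2])/K[0,0],-(uv[:,1]-K[1,2])/K[1,1],-np.ones(len(uv))]@T[:3,:3].T
    return T[:3,3]+c*((z-T[2,3])/c[:,2])[:,None]
def depthpts(d,K,T):
    v,u=np.indices(d.shape); c=np.stack([(u-K[0,2])/K[0,0]*d,-(v-K[1,2])/K[1,1]*d,-d],-1)
    return c@T[:3,:3].T+T[:3,3]
def bar(p,d,K,T,near,r=.05):
    P=depthpts(d,K,T); m=(d>0)&(abs(P[...,2]-.135)<.008)&(np.hypot(P[...,0]-near[0],P[...,1]-near[1])<r)
    v,u=np.nonzero(m); X=cast(np.c_[u,v],K,T,.135)[:,:2]
    (c,s,a)=cv2.minAreaRect(X.astype(np.float32)*1000)
    b=cv2.boxPoints((c,s,a)); e=max(b[1]-b[0],b[2]-b[1],key=np.linalg.norm)
    print("n",len(u),"rect centre mm",c,"size",s,"bar dir deg",np.degrees(np.arctan2(e[1],e[0]))%180,"mean",X.mean(0),"px",u.mean(),v.mean(),"z",np.median(P[m][:,2]))
E
python3 - <<'E'
from h import *
for n in("top","scene"):
    f=np.load(n+'.npz');K,T=f['K'],f['T']
    P=cast([[432,206]],*[np.load('top.npz')[k] for k in'KT'],.135)[0];print(P)
    bar(f['p'],f['d'],K,T,P)
E
```

```text
[ 0.58112308 -0.12550967  0.135     ]
n 308 rect centre mm (582.4107666015625, -128.1177215576172) size (12.627716064453125, 64.31759643554688) bar dir deg 149.1868 mean [ 0.5823674  -0.12826217] px 433.68506493506493 205.24025974025975 z 0.13493667057700082
[ 0.58112308 -0.12550967  0.135     ]
n 225 rect centre mm (590.4490966796875, -125.62411499023438) size (22.235000610351562, 64.55410766601562) bar dir deg 150.42908 mean [ 0.59051042 -0.12533154] px 252.88 162.2711111111111 z 0.1329885877166248
```

Both drums agree with the given sizes: the bar measures 64 x 12.6 mm, its top is at z = 0.135, and its centre is (0.582, -0.128) along 149°. I'm moving toward it now.

Call:
drive_tool:
  deltas:
    - [[0,-0.02,-0.016,0,0,0,0],[0,-0.06,-0.049,0,0,0,1],[0,-0.107,-0.087,0,0,0,2],[0,-0.154,-0.125,0,0,0,3],[0,-0.2,-0.162,0,0,0,4],[0,-0.247,-0.2,0,0,0,5],[0,-0.294,-0.238,0,0,0,6],[0,-0.341,-0.276,0,0,0,7],[0,-0.388,-0.314,0,0,0,8],[0,-0.435,-0.352,0,0,0,9],[0,-0.475,-0.385,0,0,0,9],[0,-0.5,-0.405,0,0,0,9]]
  newtons: 40

```text
clock: 1.6
tcp_pos: [0.5281, -0.0304, 0.2307]
orientation: [-0.0, 0.267, 0.964, -0.0]
wrist_force: [0.0, -0.3, -0.2]
finger_gap: 0.0856
grip_force: 0.0
```

Call:
drive_tool:
  deltas:
    - [[0,-0.04,-0.023,0,0,0,0],[0,-0.08,-0.046,0.01,0,0,0],[0,-0.097,-0.056,0.02,0,0,0],[0,-0.097,-0.056,0.02,0,0,0]]

```text
clock: 2.1
tcp_pos: [0.5813, -0.1263, 0.2094]
orientation: [-0.002, 0.267, 0.964, 0.0]
wrist_force: [-0.5, 0.0, 0.4]
finger_gap: 0.0855
grip_force: 0.0
```

```bash
python3 - <<'E'
from workcell import *
from h import *
T=calibration("wrist");p,d=read_camera("wrist");s=get_state()
print(s['tcp_pos'],s['orientation'],s['joint_pos'])
cv2.imwrite('pics/w1.png',p[:,:,::-1])
bar(p,d,T["mtx"],T["world_from_camera"],(.5824,-.128))
E
```

```text
[ 0.58111847 -0.12531792  0.21019622] [-1.43386287e-03  2.65941649e-01  9.63987984e-01  3.87694759e-04] [-3.47657791e-01  3.59968045e-01  6.07647040e-02  1.27451267e+00
  5.48183290e-04  1.90703251e-01]
n 1130 rect centre mm (582.6046752929688, -129.72955322265625) size (11.290870666503906, 63.75393295288086) bar dir deg 149.27902 mean [ 0.58171816 -0.12897308] px 315.10265486725666 209.0495575221239 z 0.13462096659759493
```

View pics/w1.png

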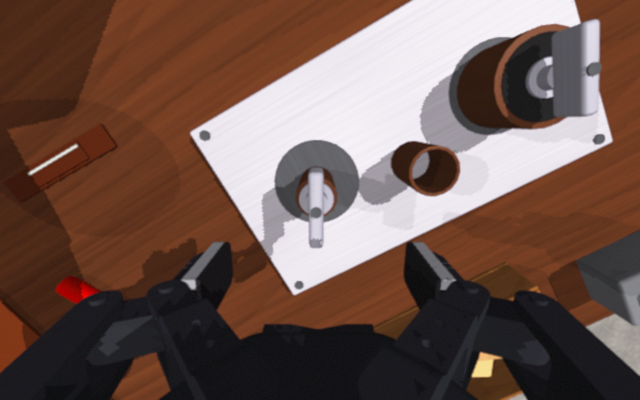

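The wrist view shows the slim nut's bar at about (316,209), running upright between the open fingers. It agrees with the top view to within 2 mm, so I descend.

Call:
drive_tool:
  deltas:
    - [[0,-0.003,-0.003,0.02,0,0,0],[0,-0.003,-0.003,0.05,0,0,0],[0,-0.003,-0.003,0.08,0,0,0],[0,-0.003,-0.003,0.1,0,0,0],[0,-0.003,-0.003,0.101,0,0,0],[150,-0.003,-0.003,0.101,0,0,0],[255,-0.003,-0.003,0.101,0,0,0],[255,-0.003,-0.003,0.101,0,0,0],[255,-0.003,-0.003,0.101,0,0,0],[255,-0.003,-0.003,0.101,0,0,0]]
  newtons: 40

```text
clock: 3.4
tcp_pos: [0.5834, -0.1297, 0.1109]
orientation: [0.0, 0.266, 0.964, 0.0]
wrist_force: [0.6, 1.7, 3.1]
finger_gap: 0.0113
grip_force: 40.8
```

```bash
python3 - <<'E'
from workcell import *
for k,v in get_state().items(): print(k,v)
E
```

```text
clock 3.4
joint_pos [-3.53439834e-01  4.15339070e-01 -1.06810752e-01  1.04772055e+00
  7.55910923e-04  1.84378088e-01]
qvel [ 7.80161308e-04  4.03259017e-04 -1.69337522e-03  3.45422391e-04
 -2.32725758e-03 -2.93570714e-05]
tau [-1.01828512e+00 -4.97395670e+01  2.68887126e+01 -2.35600490e-01
 -4.23060469e-01 -2.26421939e-02]
tcp_pos [ 0.58344481 -0.12973856  0.11087249]
orientation [4.93235287e-04 2.65679550e-01 9.64061211e-01 3.37516577e-04]
wrist_force [0.55988092 1.66195334 3.13017639]
ft_torque [ 0.27073263  0.03888797 -0.03164308]
grip_force 40.793960094451904
finger_gap 0.011323811095183023
```

The bar is gripped with low forces. First I try 4° clockwise from above (positive tool z).

Call:
drive_tool:
  deltas:
    - [[255,0,0,0,0,0,1],[255,0,0,0,0,0,2],[255,0,0,0,0,0,3],[255,0,0,0,0,0,4],[255,0,0,0,0,0,4]]

```text
clock: 4.03
tcp_pos: [0.5834, -0.1297, 0.1109]
orientation: [0.001, 0.298, 0.954, 0.0]
wrist_force: [-0.3, 1.2, 5.9]
finger_gap: 0.0111
grip_force: 51.0
```

```bash
cat > st.py <<'E'
from workcell import *
import numpy as np
s=get_state();o=s['orientation'];print(s['clock'],s['tcp_pos'],'F',s['wrist_force'],'M',s['ft_torque'],'yaw',np.degrees(np.arctan2(2*o[2]**2-1,2*o[1]*o[2])),'gap',s['finger_gap'],s['grip_force'],'tau6',s['tau'][5],'q6',s['joint_pos'][5])
E
python3 st.py
```

```text
4.025 [ 0.5834389  -0.12971685  0.11087636] F [-0.33697389  1.2239441   5.93660253] M [0.31162925 0.06772513 1.05695113] yaw 55.28972851473312 gap 0.011114197651899213 51.00753664970398 tau6 1.1348232999444008 q6 0.25271180379897185
```

The moment is 1.06 N m, ten times the drag, so clockwise is against the stop. I go back and try anticlockwise.

Call:
drive_tool:
  deltas:
    - [[255,0,0,0,0,0,-2],[255,0,0,0,0,0,-4],[255,0,0,0,0,0,-6],[255,0,0,0,0,0,-8],[255,0,0,0,0,0,-10],[255,0,0,0,0,0,-12],[255,0,0,0,0,0,-12]]

```text
clock: 4.9
tcp_pos: [0.5835, -0.1298, 0.1109]
orientation: [0.001, 0.198, 0.98, 0.0]
wrist_force: [0.2, 2.8, 5.1]
finger_gap: 0.0112
grip_force: 41.1
```

```bash
python3 st.py
```

```text
4.9 [ 0.58346594 -0.12978006  0.11088059] F [0.21686235 2.76562481 5.11976073] M [0.44582234 0.0468072  0.08314116] yaw 67.17243632650117 gap 0.011245835868177947 41.091479659080505 tau6 0.007344540499616414 q6 0.045061480196947425
```

The moment falls back to 0.08 N m, so the nut gives anticlockwise. I turn it the remaining 62°.

Call:
drive_tool:
  deltas:
    - [[255,0,0,0,0,0,-4],[255,0,0,0,0,0,-10],[255,0,0,0,0,0,-16],[255,0,0,0,0,0,-22],[255,0,0,0,0,0,-28],[255,0,0,0,0,0,-34],[255,0,0,0,0,0,-40],[255,0,0,0,0,0,-46],[255,0,0,0,0,0,-52],[255,0,0,0,0,0,-58],[255,0,0,0,0,0,-62],[255,0,0,0,0,0,-62]]

```text
clock: 6.4
tcp_pos: [0.5835, -0.13, 0.1108]
orientation: [0.001, -0.335, 0.942, -0.0]
wrist_force: [0.1, 2.2, 5.1]
finger_gap: 0.0109
grip_force: 41.1
```

```bash
python3 st.py
```

```text
6.4 [ 0.58347432 -0.12996232  0.11084239] F [0.08722155 2.18665784 5.0617557 ] M [0.31048602 0.06788189 0.04595587] yaw 129.17879141230617 gap 0.010904240612313149 41.056859493255615 tau6 -0.08504684781655669 q6 -1.0373194053560366
```

Call:
drive_tool:
  deltas:
    - [[0,0,0,0,0,0,0],[0,0,0,0,0,0,0],[0,0,0,0,0,0,0],[0,0,0,0,0,0,0],[0,0,0,0,0,0,0],[0,0,0,-0.02,0,0,0],[0,0,0,-0.06,0,0,0],[0,0,0,-0.1,0,0,0],[0,0,0,-0.12,0,0,0],[0,0,0,-0.12,0,0,0]]

```text
clock: 7.65
tcp_pos: [0.5841, -0.1303, 0.2322]
orientation: [0.002, -0.335, 0.942, -0.001]
wrist_force: [0.8, 0.1, -1.6]
finger_gap: 0.0856
grip_force: 0.0
```

```bash
python3 st.py; python3 - <<'E'
from workcell import *
from h import *
c=calibration("wrist");p,d=read_camera("wrist")
bar(p,d,c["mtx"],c["world_from_camera"],(.5824,-.128))
cv2.imwrite('pics/w2.png',p[:,:,::-1])
f=np.load('top.npz');c=calibration("top");p,d=read_camera("top")
q=cast([[299,203]],f['K'],f['T'],.135)[0]
bar(f['p'],f['d'],f['K'],f['T'],q);bar(p,d,c["mtx"],c["world_from_camera"],q)
E
```

```text
7.65 [ 0.58411552 -0.13027807  0.23218539] F [ 0.81267823  0.12784498 -1.55256931] M [-0.00053887 -0.00265298  0.0149829 ] yaw 129.17935891802486 gap 0.08557018866341425 0.0 tau6 0.00014187750366545515 q6 -1.0373391434892303
n 972 rect centre mm (583.4957275390625, -130.7733917236328) size (62.68574523925781, 11.528434753417969) bar dir deg 39.537025 mean [ 0.58272055 -0.13116604] px 318.5432098765432 196.8281893004115 z 0.13467047088551887
n 300 rect centre mm (591.9508666992188, 90.14634704589844) size (12.338176727294922, 63.69047164916992) bar dir deg 162.61438 mean [0.59180296 0.09022904] px 297.3666666666667 200.01333333333332 z 0.1353965258371863
n 300 rect centre mm (591.9754028320312, 90.21343231201172) size (12.231674194335938, 63.66122817993164) bar dir deg 161.79134 mean [0.59225923 0.0900747 ] px 297.4633333333333 199.73 z 0.13518516382962198
```

View pics/w2.png

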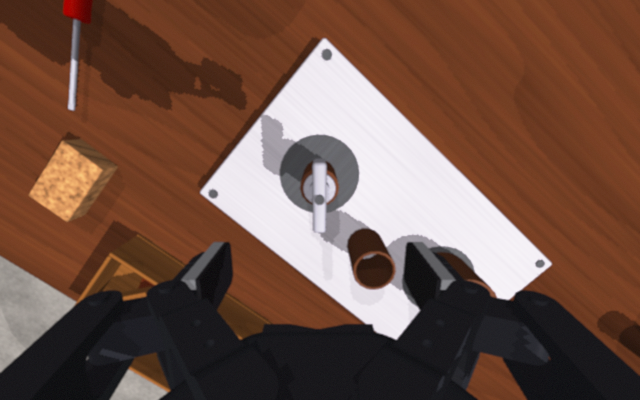

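The slim nut's bar, at about (319,197), now lies along 39.5° (219.5°), up from 149.2°, which is 70° of loosening. The fat drum's nut hasn't moved, and the gripper is clear.

```bash
python3 -c "
from workcell import *
print(hand_in())"
```

```text
the job is handed in; nothing more can be done
None
```

I loosened the slim drum's nut by about 70° anticlockwise (clockwise hit the stop) and let go; the fat drum's nut wasn't touched, and the job is handed in.

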